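Crack open the stuck lid of a leak-test pot

TASK

Slide the clear guard hood of the leak-test station all the way open to its stop, to the robot's left. Then take the lid of the test pot by its red grip, break it free upwards from its sticky gasket without jerking it high, and hold it level just above the pot's mouth, clear of it, with a gap of about 20 mm, so that the pot vents. Finish while still holding the lid there, with the guard left open and the things lying around left where they are.

Things in the scene. Friction and masses are not known exactly. Their poses are not given: they have to be found in the camera images.
- station: Fixed leak-test station: black and aluminium base plate, 270 (x) x 440 (y) mm, top face 30 mm above the table, with a steel track rising 12 mm more along its front and its back edge. Origin: centre of the plate on the table; its x points away from the robot, its y along the tracks to the robot's left. It stands turned by up to 0.25 rad.
- guard (a joint): Sliding guard hood, a clear tunnel with yellow edges over the test pot (240 x 200 mm, top face 161 mm above the table, open at its two ends). Value in m along the station's +y: 0 shut, 0.19 fully open at its stop. Slides with about 2 N of friction and stays where it is left.
- guard_grip (a point): Point to pinch the red grip on top of the guard: an upright fin 14 mm thick (along y of the station), 50 mm long (x), 44 mm tall, from 161 to 205 mm above the table; this point lies on its mid planes, 187 mm above the table. Axes as the station's; moves with the guard.
- pot: Fixed round grey test pot, 104 mm across, 55 mm tall, standing on the station's plate near its right (-y) end, with a brass nipple on its side. Origin: centre of its underside, 30 mm above the table.
- pot_rim (a point): Centre of the pot's mouth, level with its rim, 85 mm above the table. z up.
- lid_grip (a point): Middle of the red grip, an upright bar at the centre of the lid: 16 mm thick (along the lid's y), 40 mm long (lid's x), 42 mm tall; its foot is 24 mm below and its top 18 mm above this point. With the lid shut it is 117 mm above the table. Axes are the lid's (z up); the lid sits turned by up to 0.8 rad to the station.
- lid_seat (a point): Centre of the underside of the lid's rim: at point pot_rim when shut; its height above pot_rim is the gap. Loose aluminium lid, blue on top, 112 mm across, 8 mm thick, 0.3 kg, with a white plug reaching 8 mm into the mouth. The sticky gasket holds it: about 11 to 17 N of upward pull breaks it free; after 7 mm of rise the resistance is gone and only its 3 N weight is left, so a hard pull makes it jump.
- cap_a_mid (a point): Centre of a red and white plastic cap (48 mm across, 24 mm tall) lying on the station's plate. Leave alone; the guard passes over it.
- cap_b_mid (a point): Centre of a second such cap on the station's plate. Leave alone; the guard passes over it.
- cap_c_mid (a point): Centre of a third such cap, on the table to the left. Leave alone.
- horn_mid (a point): Centre of an upright aluminium welding horn, 52 mm across, 100 mm tall, on the table. Leave alone.
- wrench_grip (a point): Handle of a steel wrench lying on the table to the left. Leave alone.
- driver_grip (a point): Handle of a screwdriver lying on the table to the right. Leave alone.
- jar_mid (a point): Centre of a closed jar, 60 mm across, 85 mm tall, on the table. Leave alone.

How it is judged:
On the way, in this order (a step that is already met when the one before it is completed fails the run):
1. the guard is slid fully open (value of joint guard above 0.17 m), for 0.2 s.
2. with the guard open, the lid has come free of the gasket (z of lid_seat in the frame of pot_rim above 0.0085 m and value of joint guard above 0.17 m), for 0.1 s.
At the end, for the whole second after the job is handed in: The fingers hold the lid still (under 0.02 m/s) with a gap of 10 to 32 mm between its rim and the pot's, centred over the mouth within 15 mm, level within 0.15 rad and not touching the pot; at least 0.8 N between fingers and lid; and the guard stands open by more than 170 of its 190 mm (z of lid_seat in the frame of pot_rim between 0.01 and 0.032 m and horizontal distance between lid_seat and pot_rim below 0.015 m and angle between lid_seat's own z axis and vertical below 0.15 rad and linear speed of lid below 0.02 m/s and contact force between the fingers and lid above 0.8 N and contact force between lid and pot below 0.3 N and value of joint guard above 0.17 m); the arm keeps its last pose, push and grip.
It fails at once if the lid is jerked more than 60 mm above the pot's mouth (z of lid_seat in the frame of pot_rim above 0.06 m).
It fails at once if a bystander is shifted by more than 30 mm (distance of any of cap_a_mid, cap_b_mid, cap_c_mid, horn_mid, wrench_grip, driver_grip, jar_mid from where it was at the start of the episode above 0.03 m).
It also fails if it takes over 51 s, if anything falls off the work surface, if the arm or the gripper's body presses on something with over 40 N, if the wrist force passes 120 N, or if a joint passes its speed limit or range.

ROBOT

A 6-joint arm with a two-finger parallel gripper is mounted at the origin on the work surface. World frame = base frame: x ahead of the robot, y to its left, z up, the work surface at z = 0. Lengths are in m, angles in rad, forces in N, time in s.
With the tool pointing down it reaches from about 0.25 to 0.725 m from the base axis. Payload 9.7 kg.
Tool frame: the origin (TCP) lies at the very end of the fingers, on their centre line; the grasp point (between the pads) lies 19 mm behind it (robot.grip_depth is the distance from the TCP to the grasp point, in m); z points along the fingers, y is the direction in which the jaws open and shut (so a half turn about z gives the same grasp; the last joint's range is limited). The gripper opens to 85 mm and grips with 20 to 120 N. Pads are 22 mm wide; open, the fingers measure 114 mm over their backs; the gripper's body (76 mm by 85 mm) begins 54 mm behind the grasp point. The pads swing forward as they close: fully open they stand 13 mm farther back than shut.
Start: joints at [1.164, 0.087, 0.176, 1.66, 0, 1.571], TCP at [0.218, 0.505, 0.199] pointing down, gripper open.
Joint ranges: [-3.13, 3.13], [-0.85, 1.81], [-1.15, 1.24], [-2.2, 2.28], [-1.44, 1.52], [-3.14, 3.14]. Speed limits (rad/s): [2.22, 2.22, 2.57, 3.14, 3.14, 3.14].

INTERFACE

Orientations are given as a 3x3 rotation matrix whose columns are the frame's x, y, z axes.
In Python, from workcell import robot gives the robot as it stands.
- The arm moves only by the tool step_arm, never from a script. Its argument "targets" is a list of rows, each a list of 7 numbers: the shift along the tool's x, y, z in mm, then the turn, a rotation vector about the tool's x, y, z in rad, then the opening in per cent of the stroke, from 0 (shut) to 100 (fully open). A call has 1 to 20 rows; each row shifts and turns the commanded pose from where the row before left it, along the tool's axes as they then stand; what a row does not reach is not made up. A row lasts 1/8 s, in which the tool goes at most 62.5 mm and 10.7 degrees, less where a joint would pass 70% of its speed; a pose out of reach is approached as far as the arm can. A call with a gripper value outside its range is refused whole. The fingers move at their own pace and stop on an object; "force" is the grip in N (left out, the last holds). Time passes only in rows, so rows that do not move let the fingers close. It gives the time, the measured TCP pose, the force and the opening at its end, in the units of the state.
- robot.get_state(): the state, without advancing time (a new reading comes with each control period).
- robot.snapshot(name): name is "scene" or "top"; returns (picture, depth): 420x560x3 uint8, red, green, blue; 420x560 float32, m along the optical axis (not along the pixel's ray), 0 where there is no reading.
- robot.calibration(name): a dict with "K" (3x3 intrinsics, pixels), "view" (4x4, takes a point from world to camera coordinates). Camera axes: x right, y down, z forward; pixel columns grow to the right and rows downward; lengths in m; the calibration is good to about 2 mm. A picture is of the moment at which its call begins. calibration takes no time and is no camera call.
- robot.job_done(): hands the job in, once; it reports no verdict.
Trained networks look in the newest picture that a camera, given by its name, has taken for a name from the list of things; names that differ only in an ending like _2 or _b are one class to them, and where a whole thing is asked for, a point or a joint stands for the part that bears it (a point fixed in the world has none). Each returns a list of dicts, best first, with "score" (0 to 1); they miss things now and then, are a little off and sometimes report something else, mostly with a low value. They report only what shows in the picture. A call takes as long as a camera call.
- robot.cut_out(camera, name): "region" (420x560 bool, what is visible of it) and "rect" ([left, top, right, bottom] in pixels, round what is visible of it).
The state is a dict: "time": time; "q": joint angles; "qd": joint speeds; "tau": joint torques, N m; "tool_pos": TCP position; "orientation": TCP orientation; "contact_force": force on the tool from outside, world axes, zero at the start; "torque": the same for the moment, N m; "gripper_width": opening from 0.0 (shut) to 1.0 (fully open).
Only numpy, scipy, OpenCV 4.12 (cv2) and the standard library are available. Lean on these libraries where they do the work, as an engineer would, in place of code of your own. Each camera call takes 0.05 s, during which the arm holds its last target.

## Working session

There is one attempt and no reset: what is moved stays moved. The work goes in short steps, Python scripts to look and compute and a tool call to move; the robot and the scene stay as the last step left them, time stands still between calls to the robot, and variables do not carry over. Pictures are saved under pics/ and viewed, and the job is handed in when it is done.

Besides the shell and the picture viewer there is one more tool, called after "Call:" by a JSON object that holds its "op" and its "data", one argument or row to a line. step_arm: Moves the arm, as the interface text tells. Its arguments: {"type":"object","properties":{"targets":{"type":"array","items":{"type":"array","items":{"type":"number"}}},"force":{"type":"number"}},"required":["targets"]}

```bash
ls; mkdir -p pics
python3 - <<'E'
from workcell import robot
import cv2,numpy as np
for n in ("scene","top"):
    p,d=robot.snapshot(n); cv2.imwrite(f"pics/{n}0.png",p[:,:,::-1]); np.save(f"pics/{n}0.npy",d)
    c=robot.calibration(n); print(n,np.round(c["K"],1).tolist(),np.round(c["view"],3).tolist())
s=robot.get_state(); print(s["time"],s["tool_pos"],np.round(s["orientation"],3).tolist(),s["gripper_width"])
E
```

```text
pics
scene [[424.5, 0.0, 279.6], [0.0, 424.5, 206.4], [0.0, 0.0, 1.0]] [[0.656, 0.754, 0.005, -0.366], [0.52, -0.448, -0.728, -0.137], [-0.547, 0.48, -0.686, 1.489], [0.0, 0.0, 0.0, 1.0]]
top [[511.6, 0.0, 286.5], [0.0, 511.6, 215.1], [0.0, 0.0, 1.0]] [[0.013, -1.0, -0.011, 0.03], [-0.988, -0.011, -0.154, 0.517], [0.154, 0.013, -0.988, 1.316], [0.0, 0.0, 0.0, 1.0]]
0.1 [0.21754175 0.5048974  0.19834851] [[-0.918, 0.396, -0.0], [0.396, 0.918, -0.001], [-0.0, -0.001, -1.0]] 0.9950437683897128
```

View pics/scene0.png

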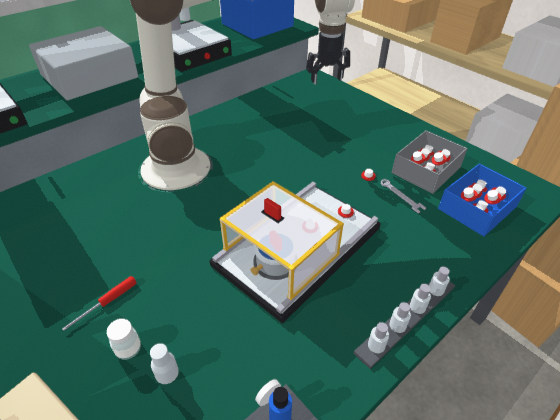

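View pics/top0.png

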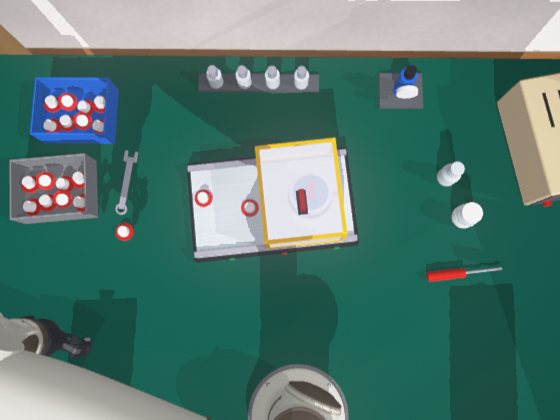

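The scene view shows the guard's red fin at about (272,209), and the top view shows it at (302,202). The guard is shut, with one cap outside it at top (204,198) and one at its edge at (250,207). Next I'll measure these.

```bash
cat > h.py <<'E'
from workcell import robot
import numpy as np,cv2
def ray_z(n,u,v,z):
    c=robot.calibration(n);K=np.array(c["K"]);V=np.array(c["view"]);R=V[:3,:3];t=V[:3,3]
    o=-R.T@t; uv=np.stack([np.atleast_1d(u),np.atleast_1d(v),np.ones(np.size(u))])
    d=(R.T@np.linalg.inv(K)@uv); s=(z-o[2])/d[2]; return (o[:,None]+d*s).T
def pts(n,d,m):
    c=robot.calibration(n);K=np.array(c["K"]);V=np.array(c["view"])
    v,u=np.nonzero(m&(d>0)); z=d[v,u]
    P=np.linalg.inv(K)@np.stack([u*z,v*z,z]); return (V[:3,:3].T@(P-V[:3,3:4])).T
E
python3 - <<'E'
from h import *
for n in ("top","scene"):
    p,d=robot.snapshot(n)
    for name in ("guard_grip","station","lid_grip","pot"):
        for r in robot.cut_out(n,name)[:2]:
            m=r["region"]; P=pts(n,d,m)
            print(n,name,round(r["score"],2),np.round(r["rect"],0),m.sum(),np.round(np.median(P,0),3),np.round(np.percentile(P,[2,98],axis=0),3).tolist())
    hsv=cv2.cvtColor(p,cv2.COLOR_RGB2HSV)
    red=((hsv[...,0]<8)|(hsv[...,0]>172))&(hsv[...,1]>140)&(hsv[...,2]>60)
    P=pts(n,d,red); 
    k=(P[:,2]>.165)&(P[:,2]<.22)&(P[:,0]>.3)&(P[:,0]<.65)&(abs(P[:,1])<.2); Q=P[k]; print("redfin",len(Q),Q.mean(0),Q.min(0),Q.max(0))
    T=Q[Q[:,2]>.2]
    if len(T)>5:
        r=cv2.minAreaRect(T[:,:2].astype(np.float32)*1000); print("top face",len(T),r)
    P=pts(n,d,np.ones(d.shape,bool)); k=(abs(P[:,2]-.161)<.006)&(P[:,0]>.25)&(P[:,0]<.75)&(abs(P[:,1])<.35)
    r=cv2.minAreaRect(P[k][:,:2].astype(np.float32)*1000); print("guardtop",k.sum(),r)
    k=(abs(P[:,2]-.036)<.012)&(P[:,0]>.25)&(P[:,0]<.75)&(abs(P[:,1])<.35)
    r=cv2.minAreaRect(P[k][:,:2].astype(np.float32)*1000); print("plate",k.sum(),r)
E
```

```text
top station 0.76 [186. 139. 358. 264.] 16284 [0.537 0.06  0.13 ] [[0.412, -0.132, 0.023], [0.674, 0.285, 0.166]]
redfin 109 [ 0.52735479 -0.00160381  0.20436731] [ 0.50389272 -0.00900699  0.19327973] [0.55106327 0.005398   0.21126997]
top face 106 ((527.5667114257812, -1.4919977188110352), (47.20865249633789, 12.455429077148438), 6.066096782684326)
guardtop 7832 ((559.63232421875, 2.0664443969726562), (245.6315155029297, 200.6365203857422), 6.833552837371826)
plate 7750 ((542.6842651367188, -22.788818359375), (675.7662353515625, 337.3412780761719), 86.3021240234375)
scene guard_grip 0.86 [222. 180. 347. 301.] 7560 [ 0.593 -0.011  0.16 ] [[0.444, -0.106, 0.047], [0.69, 0.105, 0.187]]
scene station 0.86 [210. 181. 382. 322.] 12899 [ 0.602 -0.02   0.1  ] [[0.44, -0.142, 0.012], [0.698, 0.274, 0.166]]
scene station 0.71 [249. 249. 278. 264.] 204 [ 0.577 -0.07   0.092] [[0.54, -0.082, 0.079], [0.613, -0.057, 0.096]]
scene lid_grip 0.62 [251. 244. 276. 262.] 208 [ 0.579 -0.07   0.092] [[0.538, -0.09, 0.084], [0.615, -0.057, 0.146]]
scene lid_grip 0.37 [362. 172. 376. 182.] 121 [0.478 0.467 0.008] [[0.454, 0.452, 0.0], [0.495, 0.491, 0.026]]
scene pot 0.78 [253. 257. 286. 281.] 516 [ 0.596 -0.071  0.05 ] [[0.535, -0.106, 0.03], [0.624, -0.033, 0.078]]
redfin 251 [ 0.53493091 -0.00626998  0.1899056 ] [ 0.50713649 -0.012647    0.16546032] [0.55647462 0.0046787  0.20801761]
top face 86 ((532.221923828125, -3.164402961730957), (45.62507247924805, 14.696319580078125), 5.753589630126953)
guardtop 5430 ((559.76806640625, 1.6352310180664062), (247.2432098388672, 204.44386291503906), 6.866523742675781)
plate 5074 ((549.1534423828125, -23.6099853515625), (675.5023193359375, 333.8431091308594), 86.06957244873047)
```

Call:
{"op": "step_arm", "data": {
  "targets": [
    [0,0,-15,0,0,-0.13,100],
    [0,0,-15,0,0,-0.13,100],
    [0,0,-15,0,0,-0.13,100],
    [0,0,-15,0,0,-0.13,100],
    [-21,-45,0,0,0,0,100],
    [-21,-45,0,0,0,0,100],
    [-21,-45,0,0,0,0,100],
    [-21,-45,0,0,0,0,100],
    [-21,-45,0,0,0,0,100],
    [-21,-45,0,0,0,0,100],
    [-21,-45,0,0,0,0,100],
    [-21,-45,0,0,0,0,100],
    [-21,-45,0,0,0,0,100],
    [-21,-45,0,0,0,0,100],
    [-21,-45,0,0,0,0,100],
    [-21,-45,0,0,0,0,100],
    [0,0,0,0,0,0,100],
    [0,0,0,0,0,0,100]
  ],
  "force": 40
}}

```text
time: 2.85
tool_pos: [0.5288, -0.0029, 0.2589]
orientation: [[-0.994, -0.112, -0.0], [-0.112, 0.994, 0.0], [0.0, 0.0, -1.0]]
contact_force: [0.6, 0.8, 0.3]
gripper_width: 1.0
```

Call:
{"op": "step_arm", "data": {
  "targets": [
    [0,0,30,0,0,0,100],
    [0,0,30,0,0,0,60],
    [0,0,20,0,0,0,40],
    [0,0,9,0,0,0,30],
    [0,0,0,0,0,0,0],
    [0,0,0,0,0,0,0],
    [0,0,0,0,0,0,0],
    [0,0,0,0,0,0,0],
    [0,0,0,0,0,0,0],
    [0,0,0,0,0,0,0]
  ],
  "force": 40
}}

```text
time: 4.1
tool_pos: [0.5287, -0.003, 0.1702]
orientation: [[-0.994, -0.113, -0.0], [-0.113, 0.994, -0.0], [0.0, 0.0, -1.0]]
contact_force: [-4.5, 2.1, -1.5]
gripper_width: 0.14
```

Call:
{"op": "step_arm", "data": {
  "targets": [
    [0,5,0,0,0,0,0],
    [0,10,0,0,0,0,0],
    [0,15,0,0,0,0,0],
    [0,15,0,0,0,0,0],
    [0,15,0,0,0,0,0],
    [0,15,0,0,0,0,0],
    [0,15,0,0,0,0,0],
    [0,15,0,0,0,0,0],
    [0,15,0,0,0,0,0],
    [0,15,0,0,0,0,0],
    [0,15,0,0,0,0,0],
    [0,15,0,0,0,0,0],
    [0,10,0,0,0,0,0],
    [0,7,0,0,0,0,0],
    [0,4,0,0,0,0,0],
    [0,2,0,0,0,0,0],
    [0,0,0,0,0,0,0],
    [0,0,0,0,0,0,0]
  ]
}}

```text
time: 6.35
tool_pos: [0.5089, 0.1637, 0.1701]
orientation: [[-0.995, -0.099, 0.002], [-0.099, 0.994, -0.039], [0.002, -0.039, -0.999]]
contact_force: [1.7, -102.5, 7.1]
gripper_width: 0.138
```

The wrist force is high after 168 mm of travel, so I'll back off and look.

Call:
{"op": "step_arm", "data": {
  "targets": [
    [0,-10,0,0,0,0,0],
    [0,-7,0,0,0,0,0],
    [0,0,0,0,0,0,0]
  ]
}}

```text
time: 6.72
tool_pos: [0.509, 0.1628, 0.1701]
orientation: [[-0.994, -0.109, -0.001], [-0.109, 0.994, -0.006], [0.002, -0.006, -1.0]]
contact_force: [-8.2, -18.5, 0.5]
gripper_width: 0.137
```

Run:
```python
from h import *
for n in ("scene","top"):
    p,d=robot.snapshot(n); cv2.imwrite(f"pics/{n}1.png",p[:,:,::-1])
    P=pts(n,d,np.ones(d.shape,bool)); k=(abs(P[:,2]-.161)<.006)&(P[:,0]>.25)&(P[:,0]<.75)&(abs(P[:,1])<.35)
    r=cv2.minAreaRect(P[k][:,:2].astype(np.float32)*1000); print("guardtop",k.sum(),r)
s=robot.get_state(); print(s["tool_pos"],s["contact_force"],s["torque"])
```

```text
guardtop 4067 ((540.6397705078125, 165.58740234375), (247.0370635986328, 203.98922729492188), 6.582389831542969)
guardtop 2558 ((546.8766479492188, 108.06716918945312), (245.45619201660156, 81.09974670410156), 6.845367908477783)
[0.50902761 0.16286648 0.17013215] [ -7.37724655 -20.28881505   0.39811488] [-4.29241562  1.56129991 -0.03717284]
```

View pics/scene1.png

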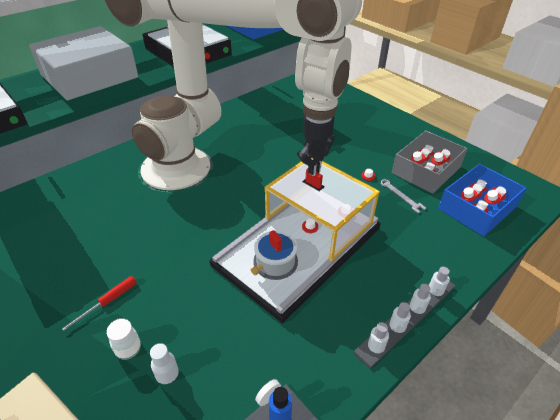

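View pics/top1.png

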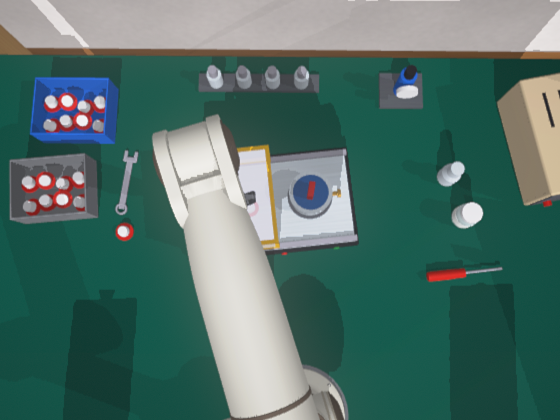

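The guard is most of the way open and the pot and lid are uncovered (scene (275,250), top (311,195)). I'll check how far it sits from its stop relative to the plate.

Run:
```python
from h import *
th=0.118; R=np.array([[np.cos(th),np.sin(th)],[-np.sin(th),np.cos(th)]])
for n in ("scene","top"):
    d=np.load(f"pics/{n}0.npy"); P=pts(n,d,np.ones(d.shape,bool))
    k=(abs(P[:,2]-.034)<.014)&(P[:,0]>.35)&(P[:,0]<.75)&(P[:,1]>-.25)&(P[:,1]<.4); Q=P[k]; S=Q[:,:2]@R.T
    print(n,k.sum(),np.percentile(S,[.2,1,99,99.8],axis=0).round(3).tolist())
    # plate at z ~.03/.042 histogram along y
    h,e=np.histogram(S[:,1],bins=np.arange(-.3,.35,.01)); print(list(zip(e.round(2),h)))
print("guard centre y_s start",R@[.5597,.0018],"now",R@[.5406,.1656], "fin0",R@[.53,-.002],"tcp",R@[.509,.1629])
```

```text
scene 5433 [[0.432, -0.21], [0.436, -0.208], [0.691, 0.224], [0.692, 0.23]]
[(np.float64(-0.3), np.int64(0)), (np.float64(-0.29), np.int64(0)), (np.float64(-0.28), np.int64(0)), (np.float64(-0.27), np.int64(0)), (np.float64(-0.26), np.int64(0)), (np.float64(-0.25), np.int64(0)), (np.float64(-0.24), np.int64(0)), (np.float64(-0.23), np.int64(0)), (np.float64(-0.22), np.int64(5)), (np.float64(-0.21), np.int64(408)), (np.float64(-0.2), np.int64(392)), (np.float64(-0.19), np.int64(344)), (np.float64(-0.18), np.int64(316)), (np.float64(-0.17), np.int64(316)), (np.float64(-0.16), np.int64(277)), (np.float64(-0.15), np.int64(280)), (np.float64(-0.14), np.int64(228)), (np.float64(-0.13), np.int64(184)), (np.float64(-0.12), np.int64(138)), (np.float64(-0.11), np.int64(117)), (np.float64(-0.1), np.int64(70)), (np.float64(-0.09), np.int64(31)), (np.float64(-0.08), np.int64(27)), (np.float64(-0.07), np.int64(32)), (np.float64(-0.06), np.int64(28)), (np.float64(-0.05), np.int64(29)), (np.float64(-0.04), np.int64(30)), (np.float64(-0.03), np.int64(29)), (np.float64(-0.02), np.int64(25)), (np.float
[... 2887 characters left out ...]
at64(0.17), np.int64(375)), (np.float64(0.18), np.int64(331)), (np.float64(0.19), np.int64(346)), (np.float64(0.2), np.int64(340)), (np.float64(0.21), np.int64(368)), (np.float64(0.22), np.int64(323)), (np.float64(0.23), np.int64(65)), (np.float64(0.24), np.int64(0)), (np.float64(0.25), np.int64(0)), (np.float64(0.26), np.int64(0)), (np.float64(0.27), np.int64(0)), (np.float64(0.28), np.int64(0)), (np.float64(0.29), np.int64(0)), (np.float64(0.3), np.int64(0)), (np.float64(0.31), np.int64(0)), (np.float64(0.32), np.int64(0)), (np.float64(0.33), np.int64(0))]
guard centre y_s start [ 0.5560198  -0.06410396] now [0.55633619 0.10080556] fin0 [ 0.52607897 -0.06438106] tcp [0.52463807 0.10184449]
```

The guard came up against something hard, 165 mm from where it started. The caps haven't moved and the margins fit the end stop, so it probably started slightly open. I'll let go, lift, and measure the guard and lid without the arm in the way.

Call:
{"op": "step_arm", "data": {
  "targets": [
    [0,-3,0,0,0,0,0],
    [0,0,0,0,0,0,60],
    [0,0,0,0,0,0,60],
    [0,0,0,0,0,0,60],
    [0,0,-20,0,0,0,60],
    [0,0,-30,0,0,0,60],
    [0,0,-30,0,0,0,60],
    [40,0,-20,0,0,0,60],
    [60,0,0,0,0,0,60],
    [60,0,0,0,0,0,60],
    [40,0,0,0,0,0,60],
    [0,0,0,0,0,0,60]
  ]
}}

```text
time: 8.32
tool_pos: [0.3098, 0.1413, 0.2714]
orientation: [[-0.993, -0.114, 0.003], [-0.114, 0.993, 0.002], [-0.004, 0.001, -1.0]]
contact_force: [0.7, 0.0, 1.4]
gripper_width: 0.603
```

Run:
```python
from h import *
th=0.118; R=np.array([[np.cos(th),np.sin(th)],[-np.sin(th),np.cos(th)]])
for n in ("scene","top"):
    p,d=robot.snapshot(n); cv2.imwrite(f"pics/{n}2.png",p[:,:,::-1]); np.save(f"pics/{n}2.npy",d)
    P=pts(n,d,np.ones(d.shape,bool)); hsv=cv2.cvtColor(p,cv2.COLOR_RGB2HSV)
    k=(abs(P[:,2]-.161)<.006)&(P[:,0]>.35)&(P[:,0]<.75)&(abs(P[:,1])<.35)
    r=cv2.minAreaRect(P[k][:,:2].astype(np.float32)*1000); print("guardtop",k.sum(),r,R@(np.array(r[0])/1000))
    full=d>0
    red=full&((hsv[...,0]<8)|(hsv[...,0]>172))&(hsv[...,1]>140)&(hsv[...,2]>60)
    P=pts(n,d,red); Q=P[(P[:,2]>.1)&(P[:,2]<.15)&(P[:,0]>.45)&(P[:,0]<.7)&(P[:,1]<.05)&(P[:,1]>-.15)]
    print("lidgrip",len(Q),np.median(Q,0),Q.min(0),Q.max(0)); T=Q[Q[:,2]>.128]
    print(len(T),cv2.minAreaRect(T[:,:2].astype(np.float32)*1000))
    blue=full&(hsv[...,0]>98)&(hsv[...,0]<125)&(hsv[...,1]>100)
    P=pts(n,d,blue); Q=P[(P[:,2]>.07)&(P[:,2]<.105)&(P[:,0]>.45)&(P[:,0]<.7)&(P[:,1]<.05)&(P[:,1]>-.15)]
    print("lid",len(Q),np.median(Q,0),cv2.minEnclosingCircle(Q[:,:2].astype(np.float32)*1000), R@(np.array(cv2.minEnclosingCircle(Q[:,:2].astype(np.float32))[0])))
    for name in ("lid_grip","pot_rim"):
        try:
          for r in robot.cut_out(n,name)[:1]: print(name,round(r["score"],2),r["rect"])
        except Exception as e: print(e)
```

```text
guardtop 4245 ((540.2445068359375, 165.7562713623047), (247.50343322753906, 205.33470153808594), 6.977930545806885) [0.55600157 0.1010026 ]
lidgrip 170 [ 0.57577677 -0.03176437  0.12691135] [ 0.55060286 -0.0377632   0.10071688] [ 0.59072246 -0.01830532  0.13731814]
82 ((571.015380859375, -27.862964630126953), (15.071935653686523, 38.24006271362305), 82.53572845458984)
lid 540 [ 0.57661223 -0.03620251  0.09355958] ((570.3137817382812, -25.620365142822266), 47.256858825683594) [ 0.56333158 -0.09258316]
lid_grip 0.81 [252.5, 232.0, 296.9, 261.5]
pot_rim 0.91 [251.0, 256.1, 300.5, 283.4]
guardtop 7579 ((539.5233154296875, 167.1251678466797), (244.67214965820312, 200.4939727783203), 6.796915054321289) [0.55544655 0.10244688]
lidgrip 95 [ 0.56590683 -0.02495926  0.13400522] [ 0.54705546 -0.03264283  0.11588627] [ 0.58660362 -0.01542971  0.14034806]
86 ((567.6248779296875, -24.65848159790039), (13.872390747070312, 39.96018600463867), 81.16224670410156)
lid 789 [ 0.56833425 -0.02400131  0.09381091] ((569.685791015625, -24.95916175842285), 44.644100189208984) [ 0.56280971 -0.09180071]
lid_grip 0.65 [289.3, 174.0, 329.2, 215.0]
pot_rim 0.54 [289.5, 188.1, 340.4, 219.6]
```

View pics/top2.png

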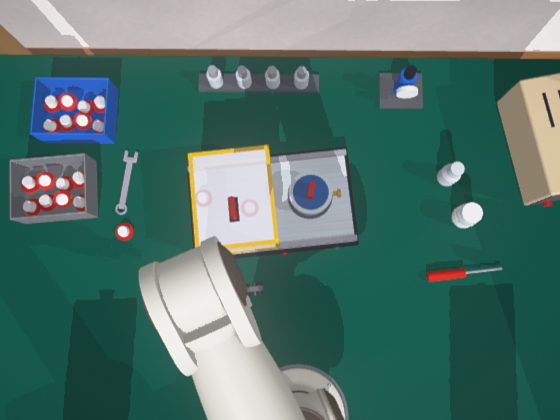

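```bash
python3 -c "
import cv2
p=cv2.imread('pics/scene2.png')[160:330,190:400]; cv2.imwrite('pics/s2z.png',cv2.resize(p,None,fx=3.5,fy=3.5,interpolation=2))"
```

```text
(no output)
```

View pics/s2z.png

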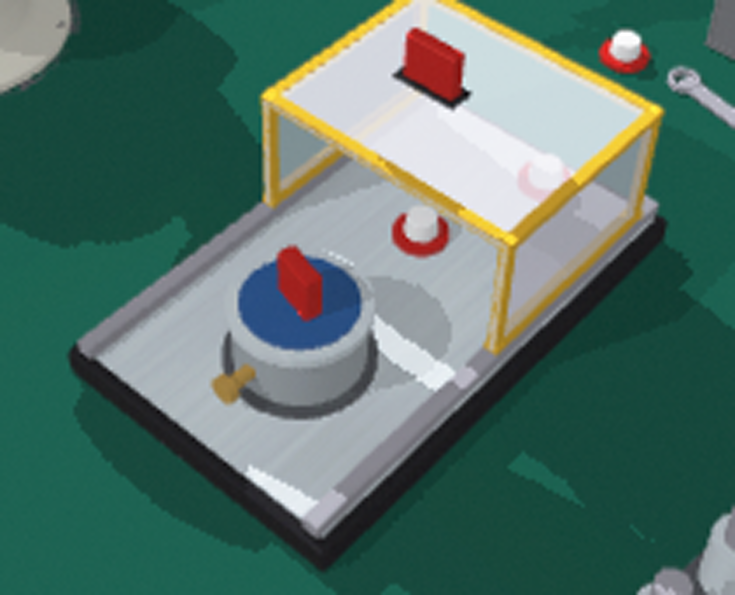

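The guard is at the left end of its tracks and the caps are in place. The lid grip is at about (0.5695, -0.026), with its long axis at about -8° in world. I'll move above it.

Call:
{"op": "step_arm", "data": {
  "targets": [
    [0,0,0,0,0,0.128,60],
    [0,0,0,0,0,0.128,60],
    [-35,-16,0,0,0,0,80],
    [-35,-16,0,0,0,0,80],
    [-35,-16,0,0,0,0,80],
    [-35,-16,0,0,0,0,80],
    [-35,-16,0,0,0,0,80],
    [-35,-16,0,0,0,0,80],
    [-35,-16,0,0,0,0,80],
    [-35,-16,0,0,0,0,80],
    [0,0,30,0,0,0,80],
    [0,0,30,0,0,0,80],
    [0,0,30,0,0,0,80],
    [0,0,0,0,0,0,80],
    [0,0,0,0,0,0,80]
  ]
}}

```text
time: 10.5
tool_pos: [0.5707, -0.0253, 0.1808]
orientation: [[-0.99, 0.143, 0.0], [0.143, 0.99, -0.0], [-0.0, 0.0, -1.0]]
contact_force: [-0.1, -0.0, -0.2]
gripper_width: 0.803
```

Run:
```python
from h import *
p,d=robot.snapshot("scene"); cv2.imwrite('pics/s3z.png',cv2.resize(p[130:330,190:400,::-1],None,fx=3,fy=3,interpolation=2))
s=robot.get_state(); print(s["tool_pos"],s["orientation"],s["contact_force"])
```

```text
[ 0.57089882 -0.02529797  0.18128834] [[-9.89802780e-01  1.42437160e-01  1.45302218e-03]
 [ 1.42437182e-01  9.89803840e-01 -8.87439546e-05]
 [-1.45084737e-03  1.19125372e-04 -9.99998940e-01]] [-0.18871518  0.38527421  1.25499899]
```

View pics/s3z.png

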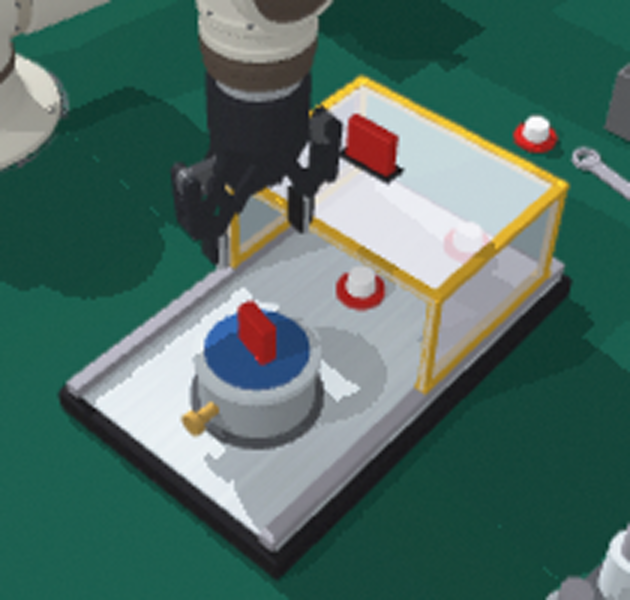

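The open fingers straddle the lid grip and clear the hood. I'll go down and grip.

Call:
{"op": "step_arm", "data": {
  "targets": [
    [0,0,30,0,0,0,60],
    [0,0,25,0,0,0,50],
    [0,0,16,0,0,0,40],
    [0,0,10,0,0,0,40],
    [0,0,0,0,0,0,30],
    [0,0,0,0,0,0,0],
    [0,0,0,0,0,0,0],
    [0,0,0,0,0,0,0],
    [0,0,0,0,0,0,0],
    [0,0,0,0,0,0,0],
    [0,0,0,0,0,0,0]
  ],
  "force": 80
}}

```text
time: 11.92
tool_pos: [0.5707, -0.0254, 0.1001]
orientation: [[-0.99, 0.143, 0.002], [0.143, 0.99, -0.0], [-0.002, -0.0, -1.0]]
contact_force: [-1.9, -1.8, 5.9]
gripper_width: 0.137
```

Call:
{"op": "step_arm", "data": {
  "targets": [
    [0,0,-0.5,0,0,0,0],
    [0,0,-0.5,0,0,0,0],
    [0,0,-0.5,0,0,0,0],
    [0,0,-0.5,0,0,0,0],
    [0,0,0,0,0,0,0]
  ]
}}

```text
time: 12.55
tool_pos: [0.5703, -0.0252, 0.1003]
orientation: [[-0.99, 0.142, -0.001], [0.142, 0.99, -0.0], [0.001, -0.0, -1.0]]
contact_force: [4.6, -2.6, -5.8]
gripper_width: 0.138
```

Call:
{"op": "step_arm", "data": {
  "targets": [
    [0,0,-0.5,0,0,0,0],
    [0,0,-0.5,0,0,0,0],
    [0,0,0,0,0,0,0]
  ]
}}

```text
time: 12.92
tool_pos: [0.5695, -0.0249, 0.1011]
orientation: [[-0.99, 0.142, -0.002], [0.142, 0.99, 0.0], [0.002, 0.0, -1.0]]
contact_force: [1.6, -0.2, -11.1]
gripper_width: 0.133
```

Call:
{"op": "step_arm", "data": {
  "targets": [
    [0,0,-0.5,0,0,0,0],
    [0,0,-0.5,0,0,0,0],
    [0,0,0,0,0,0,0]
  ]
}}

```text
time: 13.3
tool_pos: [0.5699, -0.0251, 0.1027]
orientation: [[-0.99, 0.142, -0.001], [0.142, 0.99, 0.0], [0.001, 0.0, -1.0]]
contact_force: [-0.2, 0.6, -12.8]
gripper_width: 0.135
```

Call:
{"op": "step_arm", "data": {
  "targets": [
    [0,0,-0.5,0,0,0,0],
    [0,0,-0.5,0,0,0,0],
    [0,0,-0.5,0,0,0,0],
    [0,0,-0.5,0,0,0,0],
    [0,0,0,0,0,0,0]
  ]
}}

```text
time: 13.92
tool_pos: [0.5703, -0.0251, 0.1052]
orientation: [[-0.99, 0.142, 0.0], [0.142, 0.99, 0.0], [-0.0, 0.0, -1.0]]
contact_force: [-1.1, -0.7, -11.9]
gripper_width: 0.135
```

Run:
```python
from h import *
p,d=robot.snapshot("scene"); cv2.imwrite('pics/s4z.png',cv2.resize(p[180:300,220:340,::-1],None,fx=5,fy=5,interpolation=2))
```

```text
(no output)
```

View pics/s4z.png

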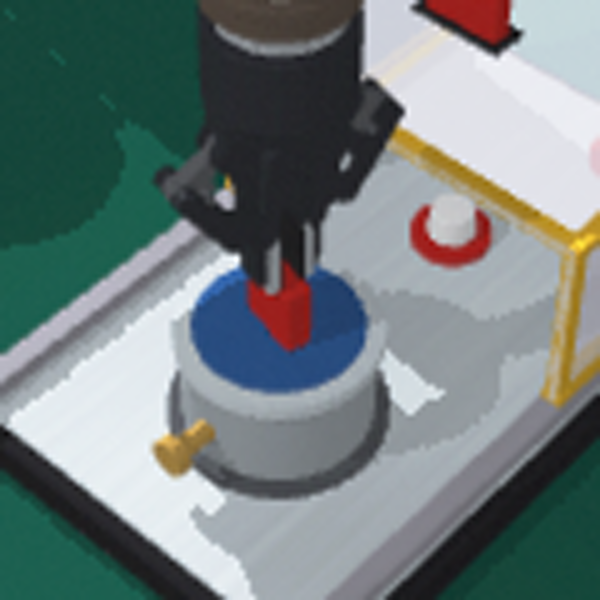

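The fingers hold the bar. Resistance is about 12 N and easing as the tool rises, so I'll continue slowly.

Call:
{"op": "step_arm", "data": {
  "targets": [
    [0,0,-0.5,0,0,0,0],
    [0,0,-0.5,0,0,0,0],
    [0,0,-0.5,0,0,0,0],
    [0,0,-0.5,0,0,0,0],
    [0,0,-0.5,0,0,0,0],
    [0,0,-0.5,0,0,0,0],
    [0,0,0,0,0,0,0]
  ]
}}

```text
time: 14.85
tool_pos: [0.5705, -0.0252, 0.1085]
orientation: [[-0.99, 0.142, 0.001], [0.142, 0.99, 0.0], [-0.001, 0.0, -1.0]]
contact_force: [0.4, -0.2, -2.9]
gripper_width: 0.137
```

Call:
{"op": "step_arm", "data": {
  "targets": [
    [0,0,-1,0,0,0,0],
    [0,0,-1,0,0,0,0],
    [0,0,-1,0,0,0,0],
    [0,0,0,0,0,0,0]
  ]
}}

```text
time: 15.35
tool_pos: [0.5703, -0.0252, 0.1111]
orientation: [[-0.99, 0.142, 0.0], [0.142, 0.99, 0.0], [-0.0, 0.0, -1.0]]
contact_force: [0.3, 0.1, -2.4]
gripper_width: 0.134
```

Run:
```python
from h import *
p,d=robot.snapshot("scene"); cv2.imwrite('pics/s5z.png',cv2.resize(p[180:300,220:340,::-1],None,fx=5,fy=5,interpolation=2))
```

```text
(no output)
```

View pics/s5z.png

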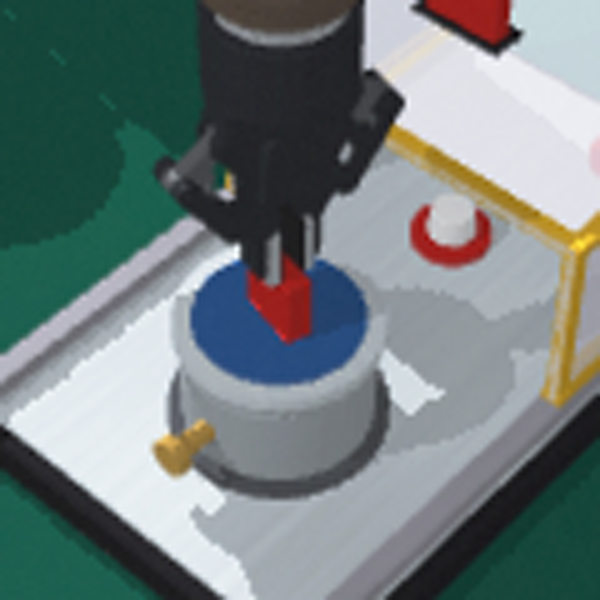

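The lid is free: only its 3 N weight is left and it moves with the fingers. I'll raise it to a gap of about 21 mm.

Call:
{"op": "step_arm", "data": {
  "targets": [
    [0,0,-2,0,0,0,0],
    [0,0,-2,0,0,0,0],
    [0,0,-2,0,0,0,0],
    [0,0,-2,0,0,0,0],
    [0,0,-2,0,0,0,0],
    [0,0,0,0,0,0,0],
    [0,0,0,0,0,0,0],
    [0,0,0,0,0,0,0],
    [0,0,0,0,0,0,0]
  ]
}}

```text
time: 16.52
tool_pos: [0.5702, -0.0252, 0.1209]
orientation: [[-0.99, 0.142, -0.0], [0.142, 0.99, -0.0], [0.0, -0.0, -1.0]]
contact_force: [-0.4, -0.0, -2.5]
gripper_width: 0.137
```

Run:
```python
from h import *
th=0.118; R=np.array([[np.cos(th),np.sin(th)],[-np.sin(th),np.cos(th)]])
for n in ("scene","top"):
    p,d=robot.snapshot(n); cv2.imwrite(f"pics/{n}6.png",p[:,:,::-1])
    if n=="scene": cv2.imwrite('pics/s6z.png',cv2.resize(p[150:330,200:400,::-1],None,fx=3.3,fy=3.3,interpolation=2))
    hsv=cv2.cvtColor(p,cv2.COLOR_RGB2HSV)
    P=pts(n,d,np.ones(d.shape,bool)); k=(abs(P[:,2]-.161)<.006)&(P[:,0]>.35)&(P[:,0]<.75)&(P[:,1]>.03)&(P[:,1]<.35)
    r=cv2.minAreaRect(P[k][:,:2].astype(np.float32)*1000); print("guardtop",k.sum(),r)
    blue=(d>0)&(hsv[...,0]>98)&(hsv[...,0]<125)&(hsv[...,1]>100)
    P=pts(n,d,blue); Q=P[(P[:,2]>.07)&(P[:,2]<.135)&(P[:,0]>.45)&(P[:,0]<.7)&(P[:,1]<.05)&(P[:,1]>-.15)]
    if len(Q)>20:
        A=np.c_[Q[:,:2],np.ones(len(Q))]; c=np.linalg.lstsq(A,Q[:,2],rcond=None)[0]
        print("lid",len(Q),np.median(Q,0),"slope",c[:2],cv2.minEnclosingCircle(Q[:,:2].astype(np.float32)*1000))
s=robot.get_state(); print(s["tool_pos"],s["contact_force"],s["torque"])
```

```text
guardtop 3569 ((540.0328979492188, 166.8790740966797), (247.53524780273438, 206.96820068359375), 6.736777305603027)
lid 521 [ 0.57725553 -0.03619278  0.11427954] slope [ 0.00440803 -0.00115361] ((569.5582275390625, -25.277538299560547), 46.27323913574219)
guardtop 7843 ((539.5330200195312, 167.19015502929688), (245.0084991455078, 200.5055694580078), 6.834042549133301)
[ 0.57022357 -0.02518374  0.12095619] [-0.05625841  0.23975195 -2.79503592] [ 0.01049754 -0.04685481 -0.05320633]
```

View pics/s6z.png

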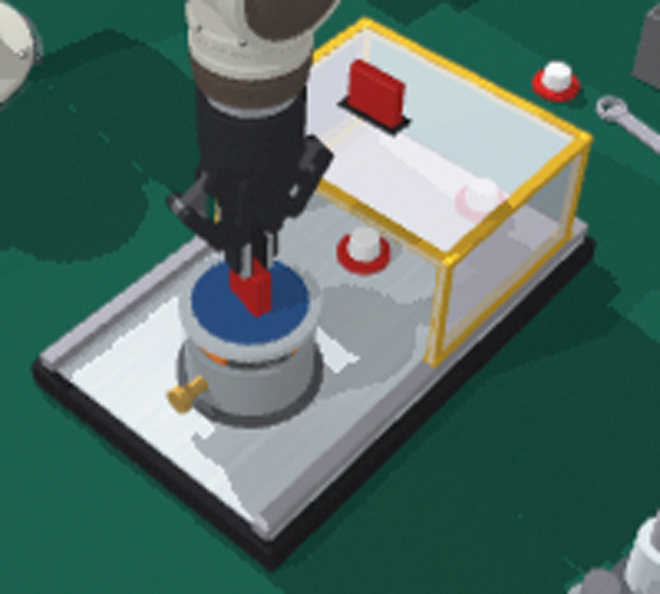

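The lid's top rose from 0.0936 to 0.1143 m, a gap of about 20.7 mm. It is level to 0.005 and centred to about 1 mm, and the gap and gasket are visible. I'm handing in.

```bash
python3 -c "
from workcell import robot
print(robot.job_done())"
```

```text
the job is handed in; nothing more can be done
None
```

I slid the guard open to its hard stop, broke the lid free with a slow pull, and handed the job in with the fingers still holding the lid over the pot. The verdict isn't reported.

**Last checks:**
- **Lid:** the gap is about 20.7 mm from the depth camera. It is level within about 0.005 rad and centred within about 1 mm. The wrist reads about 2.8 N, which is the lid's own weight, so it is not touching the pot.
- **Gasket:** the pull peaked at about 13 N in the readings, and the lid came off without a jump.
- **Guard:** it did not move while I worked on the lid.
- **Bystanders:** the pictures showed no shift in the three caps, wrench, screwdriver or jar. I compared those by eye rather than measuring them.

**What disagreed:**
- **Guard travel:** the guard moved only about 165 mm before stopping. From its place on the plate I estimate it started about 20 mm open and now stands near 184 mm. That relies on the travel being centred on the plate, because the joint value can't be read.
- **Push at the stop:** I drove into the stop too far, and the wrist force reached about 102 N (limit 120 N) before I backed off.

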